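Ready the plantlet viewer: dimmer upright, lens barrel pressed into its V-cradle

ROBOT

A 7-joint arm with a two-finger parallel gripper is mounted at the origin on the work surface. World frame = base frame: x ahead of the robot, y to its left, z up, the work surface at z = 0. Lengths are in m, angles in rad, forces in N, time in s.
With the tool pointing down it reaches from about 0.4 to 0.85 m from the base axis. Payload 4.5 kg.
Tool frame: the origin (TCP) lies at the very end of the fingers, on their centre line; the grasp point (between the pads) lies 19 mm behind it (r.pinch_z is the distance from the TCP to the grasp point, in m); z points along the fingers, y is the line along which they close (so a half turn about z gives the same grasp; the last joint's range is limited). The gripper opens to 88 mm and grips with 3 to 60 N. Pads are 18 mm wide; open, the fingers measure 123 mm over their backs; the gripper's body (75 mm by 187 mm) begins 45 mm behind the grasp point.
Start: joints at [-1.116, 0.689, -0.195, 1.565, 0.157, 0.902, -0.215], TCP at [0.255, 0.571, 0.213] pointing down, gripper open.
Joint ranges: [-3.01, 3.01], [-0.46, 2.08], [-1.47, 1.51], [0.13, 2.56], [-1, 4.14], [0.04, 2.09], [-2.66, 2.66]. Speed limits (rad/s): [2.57, 2.57, 3.14, 3.14, 3.14, 3.14, 3.14].

INTERFACE

Orientations are given as a unit quaternion [x, y, z, w].
In Python, from plant import r, cams gives the robot as it stands.
- The arm moves only by the shell command python3 -m pendant 'ROWS' [FORCE]. ROWS is JSON, a list of rows, each a list of 3 entries, a list of its own where there are three numbers: the closure, from -1 (fully open) to 1 (shut), then the shift along the tool's x, y, z in mm, then the turn, a rotation vector about the tool's x, y, z in degrees. A call has 1 to 8 rows; each row shifts and turns the commanded pose from where the row before left it, along the tool's axes as they then stand; what a row does not reach is not made up. A row lasts 1/8 s, in which the tool goes at most 62.5 mm and 10.7 degrees, less where a joint would pass 70% of its speed; a pose out of reach is approached as far as the arm can. A call with a gripper value outside its range is refused whole. The fingers move at their own pace and stop on an object; FORCE is the grip in N (left out, the last holds). Time passes only in rows, so rows that do not move let the fingers close. It gives the time, the measured TCP pose, the force, the opening and the grip force at its end, in the units of the state.
- r.get_state(): the state, without advancing time (a new reading comes with each control period).
- cams.snapshot(name): name is "side" or "top"; returns a dict with "img" (420x560x3 uint8, red, green, blue), "camera_matrix" (3x3 intrinsics, pixels), "camera_from_world" (4x4, takes a point from world to camera coordinates). Camera axes: x right, y up, looking along -z (the intrinsics and any distortion apply to the point x, -y, -z); pixel columns grow to the right and rows downward; lengths in m; the calibration is good to about 2 mm. A picture is of the moment at which its call begins. There is no depth.
- r.finish_job(): hands the job in; it is judged then, once.
The state is a dict: "clock": time; "q": joint angles; "qd": joint speeds; "joint_torque": joint torques, N m; "tool_pos": TCP position; "eef_rot": TCP orientation; "contact_force": force on the tool from outside, world axes, zero at the start; "moment": the same for the moment, N m; "opening": opening from 0.0 (shut) to 1.0 (fully open); "finger_force": force on a finger pad.
Only numpy, scipy, OpenCV 4.12 (cv2) and the standard library are available. Lean on these libraries where they do the work, as an engineer would, in place of code of your own. Each camera call takes 0.05 s, during which the arm holds its last target. There are 200 camera calls.

TASK

Get the plantlet viewer ready: first stand the light box's dimmer lever straight up (half brightness) and let go of it. Then take the lens barrel from its wooden rest, lay it centred in the V-cradle of the viewer stand with its thick eyepiece collar at the end away from the sample jar, and press it down so that it bears on both sides of the V and the sprung cradle sinks about half of its 14 mm travel. Finish while still holding the barrel pressed there (in the grip, or with the closed fingers on top of it), and leave the jars and everything else where they are.

Things in the scene. Friction and masses are not known exactly. Their poses are not given: they have to be found in the camera images.
- lever (a joint): dimmer lever, rad: 0 = leaning 0.7 rad from vertical towards the robot side (-x of the light box), 0.7 = straight up, 1.4 = leaning 0.7 rad the other way (+x of the light box). It turns about the light box's y axis, moves with light friction (0.08 N m) and stays where it is left.
- lever_tip (a point): centre of the black ball (26 mm diameter) on the dimmer lever, 75 mm from the hinge along a 10 mm steel stem; at the lever's straight-up position it is 110 mm above the table.
- lever_hinge (a point): point on the lever's hinge axis, centred on the top of the white light box (110 x 70 x 35 mm, fixed), 35 mm above the table; axes of the light box: x is the direction in which the lever swings (away from the robot as the joint grows), y the hinge axis, z up. A 24 mm hinge barrel stands up 10 mm there.
- barrel_center (a point): centre of the loose lens barrel: aluminium tube 36 mm in diameter, 130 mm long (65 mm to each side of this point), about 0.18 kg, lying level; x runs along the barrel from the eyepiece collar to the front lens. It starts in the rest with this point 44 mm above the table.
- barrel_collar (a point): centre of the black eyepiece collar (46 mm diameter, 15 mm long) round the -x end of the barrel, 64.5 mm from the barrel's centre.
- barrel: the lens barrel as a whole; same origin and axes as barrel_center.
- rest: fixed wooden rest for the barrel; origin under its middle at table height, x along the barrel. Tray 140 x 70 mm, 6 mm thick, with two cross bars at x = -40 and +40 mm (14 mm thick, 56 mm wide, top 26 mm above the table) with side lips up to 36 mm; between the bars there is 66 mm of free room for the fingers. It may be left or right of the light box.
- v_axis (a point): point on the V-cradle, midway between its two V plates, where the axis of the seated barrel passes; moves down with the cradle. 90 mm above the table while the cradle is up. x runs along the V horizontally towards the sample jar, z up. Two 90-degree V plates at x = -40 and +40 mm, 14 mm thick, flanks up to 1.4 mm above this point and 27 mm to either side; 66 mm free between them for the fingers; the bridge below them (30 mm wide) has its top 45 mm below this point.
- cradle (a joint): how far the sprung cradle is pressed down, m: 0 = up (also with the barrel merely lying in it), 0.014 = bottomed; straight down. Pressing force on the barrel beyond its weight: about 2 N to leave the top stop, rising by 0.7 N per mm. Across the V the cradle floats: it gives up to 4 mm to either side against a soft spring (0.6 N per mm), so that it centres itself under the barrel and both flanks bear.
- stand: fixed viewer stand; origin on the table under v_axis, same x, y, z directions. White base plate 280 x 100 mm, 15 mm thick, from x = -70 to +210 mm; the sample jar stands on it at x = +130 mm and an upright light panel (to 125 mm above the table) at x = +200 mm. It may be left or right of the light box.
- sample_jar: lidded glass jar with a plantlet, 68 mm diameter, 115 mm tall, standing loose on the stand in front of the V; origin under its base. Leave it alone.
- jar_a: bystander: the lone jar near the middle of the far edge, 68 mm diameter, 115 mm tall; origin under its middle. Leave it alone.
- jar_b: bystander: a jar at the left, 68 mm diameter, 115 mm tall; origin under its middle. Leave it alone.
- jar_c: bystander: a jar at the right, 68 mm diameter, 115 mm tall; origin under its middle. Leave it alone.
- spray: bystander: the spray bottle, 80 mm diameter, 203 mm tall; origin under its middle. Leave it alone.
- dish: bystander: the round flat dish, 94 mm diameter, 20 mm tall; origin under its middle. Leave it alone.
There are look-alikes about, which are no part of the job. Leave any blue or orange look-alike of the part that bears lever alone.

How it is judged:
By the outcome, as a careful person would: the job done as asked, in the order asked, and still so for the second after the job is handed in, while the arm keeps its last pose, push and grip.
It also fails if it takes over 54 s, if anything falls off the work surface, if the arm or the gripper's body presses on something with over 40 N, if the wrist force passes 120 N, or if a joint passes its speed limit or range.

## Working session

There is one attempt and no reset: what is moved stays moved. The work goes in short steps, Python scripts to look and compute and a shell command to move; the robot and the scene stay as the last step left them, time stands still between calls to the robot, and variables do not carry over. Pictures are saved under pics/ and viewed, at most 13 in all, crops included, and the job is handed in when it is done.

```bash
mkdir -p pics; ls; cat > h.py <<'E'
import numpy as np, cv2
from scipy.spatial.transform import Rotation as R
from plant import r, cams
def snap(n,f=None):
    s=cams.snapshot(n)
    if f: cv2.imwrite('pics/'+f,s['img'][:,:,::-1])
    return s
def ray(s,u,v):
    K=np.array(s['camera_matrix']);T=np.array(s['camera_from_world'])
    d=np.linalg.inv(K)@[u,v,1]; d=np.array([d[0],-d[1],-d[2]])
    return -T[:3,:3].T@T[:3,3], T[:3,:3].T@d
def plane(s,u,v,z):
    o,d=ray(s,u,v); return o+d*(z-o[2])/d[2]
def proj(s,p):
    K=np.array(s['camera_matrix']);T=np.array(s['camera_from_world'])
    c=T[:3,:3]@np.array(p)+T[:3,3]; q=K@[c[0],-c[1],-c[2]]; return q[:2]/q[2]
def tri(s1,p1,s2,p2):
    o1,d1=ray(s1,*p1);o2,d2=ray(s2,*p2)
    t=np.linalg.lstsq(np.c_[d1,-d2],o2-o1,rcond=None)[0]
    a,b=o1+d1*t[0],o2+d2*t[1]; return (a+b)/2,np.linalg.norm(a-b)
E
python3 - <<'E'
from h import *
np.set_printoptions(precision=3,suppress=True)
for n in('top','side'):
    s=snap(n,n+'0.png'); print(n,s['camera_matrix'],s['camera_from_world'],[k for k in s])
st=r.get_state(); print(st['clock'],st['tool_pos'],st['eef_rot'],R.from_quat(st['eef_rot']).as_matrix(),st['contact_force'],st['opening'])
E
```

```text
pics
top [[482.646   0.    284.894]
 [  0.    482.646 211.332]
 [  0.      0.      1.   ]] [[ 0.001 -1.    -0.003 -0.007]
 [ 0.995  0.001  0.097 -0.524]
 [-0.097 -0.003  0.995 -1.527]
 [ 0.     0.     0.     1.   ]] ['img', 'camera_matrix', 'camera_from_world']
side [[384.665   0.    275.721]
 [  0.    384.665 210.476]
 [  0.      0.      1.   ]] [[ 0.954 -0.3    0.02  -0.502]
 [ 0.139  0.5    0.855 -0.157]
 [-0.266 -0.812  0.519 -0.981]
 [ 0.     0.     0.     1.   ]] ['img', 'camera_matrix', 'camera_from_world']
0.1 [0.255 0.57  0.213] [ 0.209  0.978 -0.001 -0.   ] [[-0.913  0.408 -0.001]
 [ 0.408  0.913 -0.001]
 [-0.    -0.002 -1.   ]] [ 0.131 -0.375  0.423] 1.0010452843253232
```

View pics/top0.png

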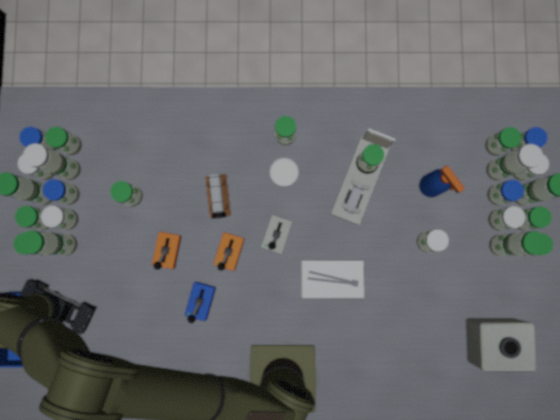

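View pics/side0.png

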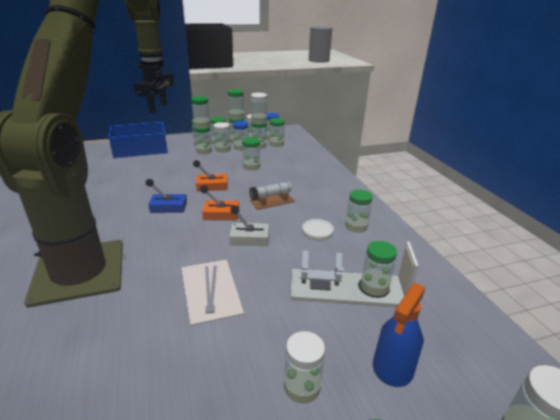

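The top view shows the white light box at about (277,234) px, the barrel in its rest at (217,195), the V stand at (355,197) and its jar at (372,157). In the side view they are at (249,232), (272,192) and (322,275). I'll enlarge the relevant areas.

```bash
python3 - <<'E'
from h import *
t=cv2.imread('pics/top0.png');s=cv2.imread('pics/side0.png')
cv2.imwrite('pics/topc.png',cv2.resize(t[115:265,195:400],None,fx=3.9,fy=3.9,interpolation=cv2.INTER_CUBIC))
cv2.imwrite('pics/sidec.png',cv2.resize(s[165:315,220:420],None,fx=4,fy=4,interpolation=cv2.INTER_CUBIC))
E
```

```text
(no output)
```

View pics/topc.png

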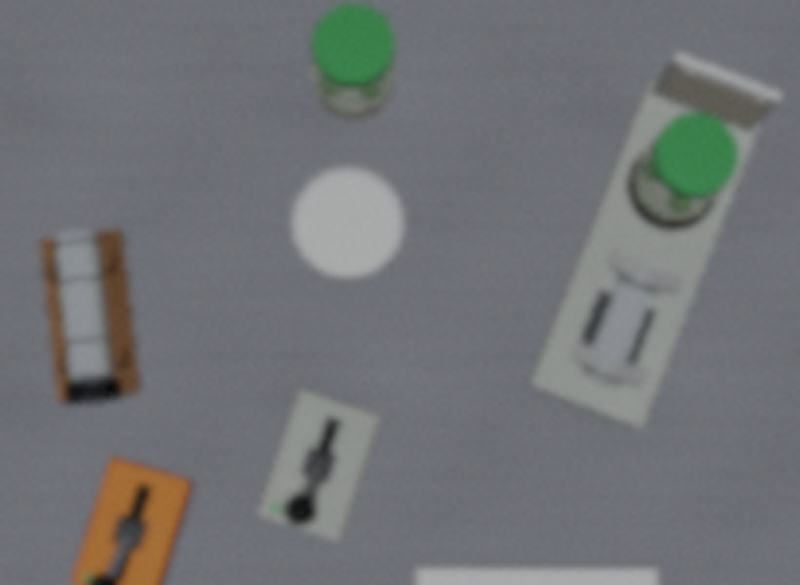

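View pics/sidec.png

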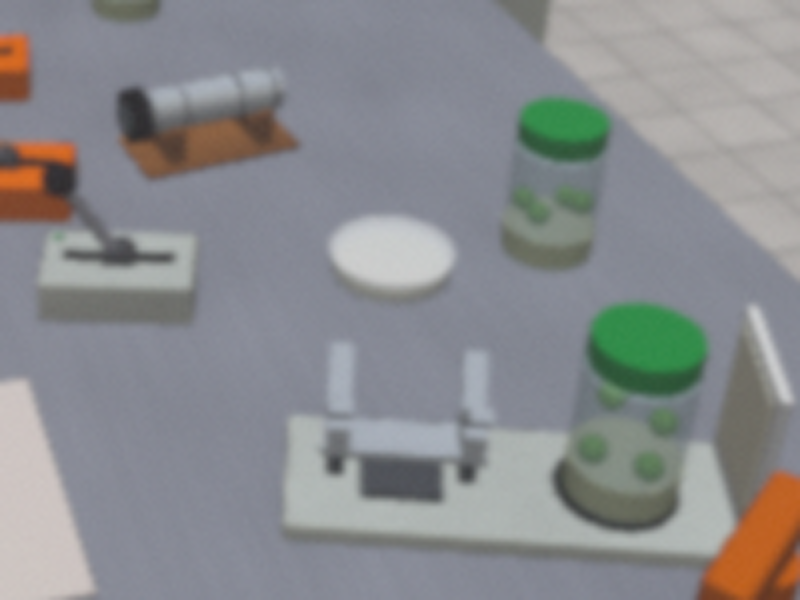

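The crops show the box-top corners at about (300,390), (380,415), (340,540) and (260,515). The lever leans toward the robot with its ball at (300,510). The barrel's collar is at the near end, (92,388), and its front end is at (76,235). The stand's near corners are (533,383) and (643,427), and the bridge is at (619,325). Next I'll measure these.

```bash
cat > m.py <<'E'
from h import *
np.set_printoptions(precision=4,suppress=True)
C=lambda x,y:(195+(x+.5)/3.9-.5,115+(y+.5)/3.9-.5)
S=lambda x,y:(220+(x+.5)/4-.5,165+(y+.5)/4-.5)
E
python3 - <<'E'
from m import *
s=snap('top');d=snap('side');im=s['img'].astype(int)
T=np.array(s['camera_from_world']);print('cam',-T[:3,:3].T@T[:3,3])
# white box & base masks
br=(im.min(2)>130)&(im.max(2)-im.min(2)<45)
m=br.astype(np.uint8)
n,l,st,c=cv2.connectedComponentsWithStats(m)
for i in range(1,n):
    if st[i,4]>60 and 195<c[i][0]<400 and 110<c[i][1]<262:
        p=np.argwhere(l==i)[:,::-1].astype(np.float32); rc=cv2.minAreaRect(p)
        print(st[i],c[i],rc)
        for b in cv2.boxPoints(rc): print('   ',b,plane(s,*b,.035),plane(s,*b,.015))
print('dark collar/ball')
print('box corners',[plane(s,*C(*q),.035) for q in[(300,390),(380,415),(340,540),(260,515)]])
print('ball',tri(s,C(300,510),d,S(61,180)), 'hingetop',tri(s,C(319,463),d,S(120,248)))
print('barrel ends z.044', plane(s,*C(92,388),.05),plane(s,*C(76,235),.055))
print('collar tri',tri(s,C(92,388),d,S(135,115)),'front', tri(s,C(76,235),d,S(275,90)))
print('tray corners z.006',[plane(s,*C(*q),.006) for q in[(41,240),(122,230),(140,392),(60,402)]])
print('base corners z.015',[plane(s,*C(*q),.015) for q in[(533,383),(643,427)]])
print('base side corners z.015',[plane(d,*S(*q),.015) for q in[(288,418),(288,525)]])
print('bridge z.045',[plane(s,*C(*q),.045) for q in[(619,325),(630,287),(610,365)]])
print('jar lid', plane(s,*C(696,154),.115))
E
```

```text
cam [ 0.3736 -0.0109  1.5704]
[368 128  27  13  96] [380.9167 134.0521] ((381.1501159667969, 134.11395263671875), (28.219030380249023, 3.4173502922058105), 21.250505447387695)
    [367.3807 130.5925] [ 0.787 -0.274  0.035] [ 0.7923 -0.2774  0.015 ]
    [368.6193 127.4075] [ 0.7975 -0.2782  0.035 ] [ 0.8031 -0.2817  0.015 ]
    [394.9196 137.6354] [ 0.7637 -0.3629  0.035 ] [ 0.7688 -0.3675  0.015 ]
    [393.681  140.8204] [ 0.7532 -0.3587  0.035 ] [ 0.7581 -0.3632  0.015 ]
[ 332  139   51   85 1381] [355.5539 189.2592] ((359.53082275390625, 181.2064208984375), (29.82415008544922, 80.0488510131836), 21.250505447387695)
    [331.126  213.1045] [ 0.5177 -0.1542  0.035 ] [ 0.5196 -0.156   0.015 ]
    [360.1394 138.4986] [ 0.7608 -0.2501  0.035 ] [ 0.7658 -0.2533  0.015 ]
    [387.9357 149.3083] [ 0.7252 -0.3395  0.035 ] [ 0.7297 -0.3438  0.015 ]
    [358.9222 223.9142] [ 0.4832 -0.2425  0.035 ] [ 0.4846 -0.2455  0.015 ]
[269 158  30  28 662] [283.7266 171.574 ] ((283.5, 171.5), (27.0, 29.0), 90.0)
    [269. 158.] [0.6963 0.0451 0.035 ] [0.7005 0.0458 0.015 ]
    [298. 158.] [ 0.6964 -0.04
[... 1325 characters left out ...]
 [0.5127 0.2045 0.05  ] [0.6374 0.2186 0.055 ]
collar tri (array([0.5131, 0.205 , 0.0461]), np.float64(0.00011155222282647527)) front (array([0.6396, 0.2203, 0.0439]), np.float64(0.00044768540518240935))
tray corners z.006 [array([0.6417, 0.2555, 0.006 ]), array([0.6503, 0.1874, 0.006 ]), array([0.5134, 0.1706, 0.006 ]), array([0.5049, 0.2372, 0.006 ])]
base corners z.015 [array([ 0.5204, -0.1566,  0.015 ]), array([ 0.484 , -0.2473,  0.015 ])]
base side corners z.015 [array([ 0.5199, -0.1558,  0.015 ]), array([ 0.4876, -0.2471,  0.015 ])]
bridge z.045 [array([ 0.5652, -0.2243,  0.045 ]), array([ 0.5965, -0.2337,  0.045 ]), array([ 0.5324, -0.2166,  0.045 ])]
jar lid [ 0.6918 -0.2767  0.115 ]
```

```bash
cat >> h.py <<'E'
def go(x,y,z,yd):
    """tool shift (mm) then turn about tool z (deg) to bring TCP to x,y,z with tool y at world yaw yd (mod 180)"""
    st=r.get_state(); M=R.from_quat(st['eef_rot']).as_matrix(); p=np.array(st['tool_pos'])
    a=np.degrees(np.arctan2(M[1,1],M[0,1])); e=(yd-a+90)%180-90
    print('t',round(st['clock'],2),'p',p.round(4),'yaw_y',round(a,1),'tilt',M[:2,2].round(3),'F',np.array(st['contact_force']).round(1),'op',round(st['opening'],3))
    print('shift mm',(M.T@(np.array([x,y,z])-p)*1000).round(1),'turn z',round(-e,1))
E
python3 -m pendant '[[-1,[-36,-43,0],[0,0,0]],[-1,[-36,-43,0],[0,0,0]],[-1,[-36,-43,0],[0,0,0]],[-1,[-36,-43,0],[0,0,0]],[-1,[-36,-43,0],[0,0,0]],[-1,[-36,-43,0],[0,0,0]],[-1,[-36,-43,0],[0,0,0]],[-1,[-36,-43,0],[0,0,0]]]' 10
python3 -c "
from h import *
go(.41,.034,.15,72.5)"
```

```text
clock: 1.2
tool_pos: [0.3781, 0.1373, 0.2134]
eef_rot: [0.209, 0.978, 0.0, 0.0]
contact_force: [1.0, -0.0, -1.3]
opening: 1.002
finger_force: 0.0
t 1.2 p [0.3781 0.1373 0.2134] yaw_y 65.9 tilt [0.001 0.   ] F [ 1.  -0.  -1.3] op 1.002
shift mm [-71.2 -81.3  63.4] turn z -6.6
```

```bash
python3 -m pendant '[[-1,[-35,-40,20],[0,0,0]],[-1,[-36,-41,20],[0,0,0]],[-1,[0,0,20],[0,0,-6.6]],[-1,[0,0,0],[0,0,0]]]'
python3 - <<'E'
from h import *
s=snap('side','side1.png'); cv2.imwrite('pics/side1c.png',cv2.resize(s['img'][140:260,170:330,::-1],None,fx=5,fy=5,interpolation=cv2.INTER_CUBIC))
for q in [(.405,.034,.092),(.414,.0315,.0985)]: print(proj(s,q),(proj(s,q)-[170,140])*5)
go(.41,.033,.076,72.5)
E
```

```text
clock: 1.7
tool_pos: [0.4086, 0.0354, 0.1525]
eef_rot: [0.153, 0.988, -0.0, -0.001]
contact_force: [0.4, -0.2, 0.2]
opening: 0.998
finger_force: 0.0
[231.02966553 212.41645285] [305.14832763 362.08226427]
[234.31966668 210.41645641] [321.5983334  352.08228207]
t 1.75 p [0.4091 0.0362 0.1532] yaw_y 72.4 tilt [-0.001  0.   ] F [ 0.2 -1.4 -0.3] op 1.002
shift mm [-1.9 -2.8 77.2] turn z -0.1
```

View pics/side1c.png

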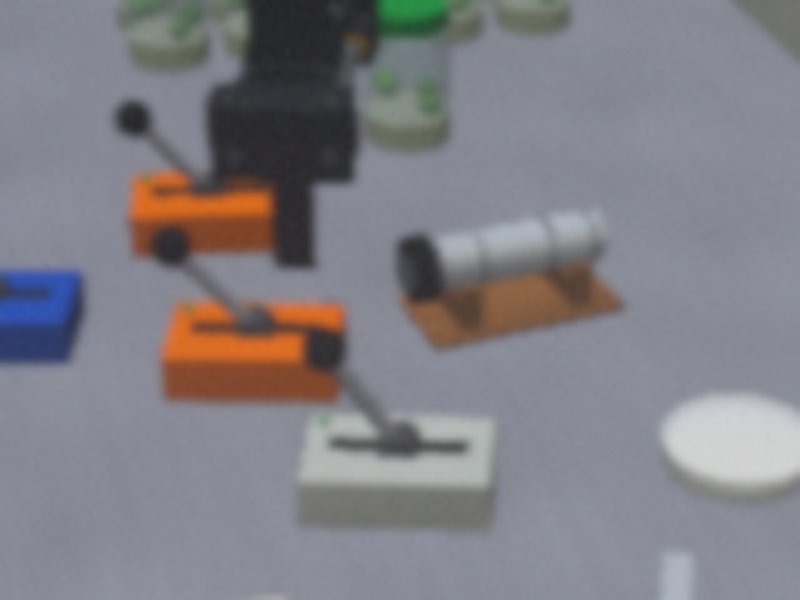

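The ball shows at (323,350) in this crop, which matches (0.414, 0.0315, 0.0985) m. The gripper hangs free above and behind it, so I'll descend to the ball.

```bash
python3 -m pendant '[[-1,[-6,-2,25],[0,0,0]],[-1,[0,-1,25],[0,0,0]],[-1,[0,0,23],[0,0,0]],[-1,[0,0,0],[0,0,0]],[1,[0,0,0],[0,0,0]],[1,[0,0,0],[0,0,0]],[1,[0,0,0],[0,0,0]],[1,[0,0,0],[0,0,0]]]' 6
python3 -c "
from h import *
go(.4514,.0195,.091,72.5)"
```

```text
clock: 2.75
tool_pos: [0.4144, 0.0312, 0.0806]
eef_rot: [0.152, 0.988, 0.0, 0.0]
contact_force: [-0.3, -0.4, 0.4]
opening: 0.569
finger_force: 0.0
t 2.75 p [0.4144 0.0312 0.0806] yaw_y 72.5 tilt [0.001 0.   ] F [-0.3 -0.4  0.4] op 0.569
shift mm [-38.8  -0.  -10.3] turn z -0.0
```

```bash
python3 -m pendant '[[1,[0,0,0],[0,0,0]],[1,[0,0,0],[0,0,0]],[1,[0,0,0],[0,0,0]],[1,[0,0,0],[0,0,0]],[1,[-12,0,-6],[0,0,0]],[1,[-13,0,-4],[0,0,0]],[1,[-14,0,-1],[0,0,0]],[1,[0,0,0],[0,0,0]]]' 8
python3 - <<'E'
from h import *
go(.4514,.0195,.091,72.5)
s=snap('side','side2.png'); cv2.imwrite('pics/side2c.png',cv2.resize(s['img'][140:260,170:330,::-1],None,fx=5,fy=5,interpolation=cv2.INTER_CUBIC))
q=(.4514,.0195,.11); print((proj(s,q)-[170,140])*5)
E
```

```text
clock: 3.75
tool_pos: [0.4537, 0.0197, 0.0929]
eef_rot: [0.153, 0.988, 0.001, 0.002]
contact_force: [0.2, 0.3, 17.8]
opening: 0.173
finger_force: 12.1
t 3.75 p [0.4537 0.0197 0.0929] yaw_y 72.4 tilt [0.005 0.001] F [ 0.2  0.3 17.8] op 0.173
shift mm [ 2.2 -0.9  1.8] turn z -0.1
[392.1485177 335.6990208]
```

View pics/side2c.png

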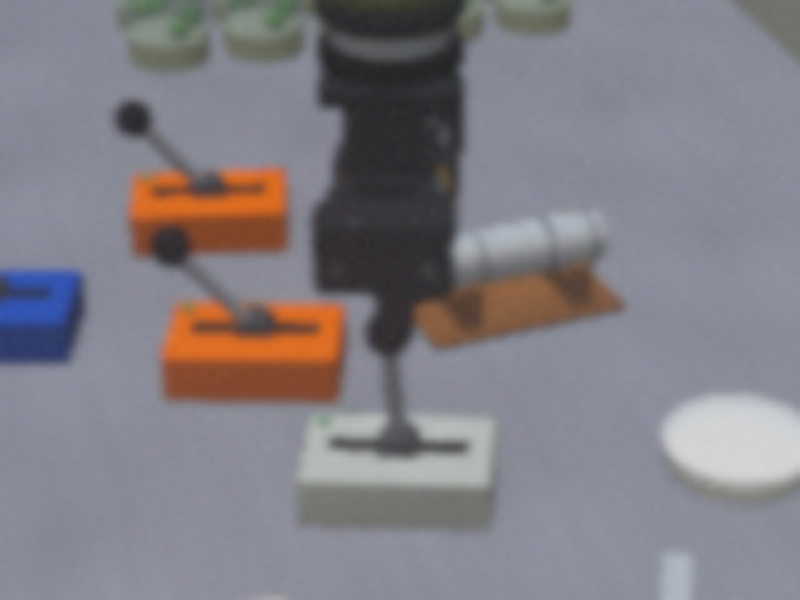

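The ball is at about (385,335) in the crop, slightly left of the predicted upright spot (392,336), and it is pinched off-centre. I'll release it, lift away and measure the angle.

```bash
python3 -m pendant '[[-0.2,[0,0,0],[0,0,0]],[-0.2,[0,0,0],[0,0,0]],[-0.2,[0,0,0],[0,0,0]],[-0.2,[0,0,-30],[0,0,0]],[-0.2,[0,0,-40],[0,0,0]],[-0.2,[0,60,-10],[0,0,0]],[-0.2,[0,60,0],[0,0,0]],[-0.2,[0,0,0],[0,0,0]]]'
cat > lev.py <<'E'
from m import *
go(.4514,.0195,.091,72.5)
X=np.array([np.cos(np.radians(-17.5)),np.sin(np.radians(-17.5)),0]);H=np.array([.4514,.0195,.035])
s=snap('side');t=snap('top')
out=[]
for im,n in((s,'side'),(t,'top')):
    tip=lambda a:H+.075*(np.sin(a)*X+np.array([0,0,np.cos(a)]))
    u,v=proj(im,tip(-.05)); g=im['img'].max(2).astype(float)
    w=14; y0,x0=int(v)-w,int(u)-w; p=g[y0:y0+2*w,x0:x0+2*w]; m=(p<62).astype(np.uint8)
    k,l,st,c=cv2.connectedComponentsWithStats(cv2.morphologyEx(m,cv2.MORPH_OPEN,np.ones((3,3),np.uint8)))
    for i in range(1,k): print(n,st[i,2:],c[i]+[x0,y0])
    print(n,'pred',[proj(im,tip(a)).round(1) for a in(-.2,-.1,0,.1)])
cv2.imwrite('pics/lev.png',np.hstack([cv2.resize(s['img'][190:250,220:290,::-1],(400,343),interpolation=cv2.INTER_CUBIC),cv2.resize(t['img'][205:265,245:315,::-1],(400,343),interpolation=cv2.INTER_CUBIC)]))
E
python3 lev.py
```

```text
clock: 4.8
tool_pos: [0.4884, 0.1401, 0.1715]
eef_rot: [0.148, 0.989, 0.002, 0.001]
contact_force: [-0.1, -1.0, -0.2]
opening: 0.599
finger_force: 0.0
t 4.8 p [0.4884 0.1401 0.1715] yaw_y 72.9 tilt [0.002 0.005] F [-0.1 -1.  -0.2] op 0.599
shift mm [   0.  -126.6   79.9] turn z 0.4
side [ 5  6 28] [254.8571 195.6429]
side [ 5  6 28] [247.     206.3214]
side pred [array([243. , 207.5]), array([245.7, 207.2]), array([248.4, 207.1]), array([251.1, 207.3])]
top [ 3 11 25] [261.68 223.88]
top [ 6  8 40] [275.625 234.35 ]
top [ 4 14 43] [262.093  240.1628]
top pred [array([274.7, 237.2]), array([275.5, 234.9]), array([276.2, 232.5]), array([277. , 230.2])]
```

View pics/lev.png

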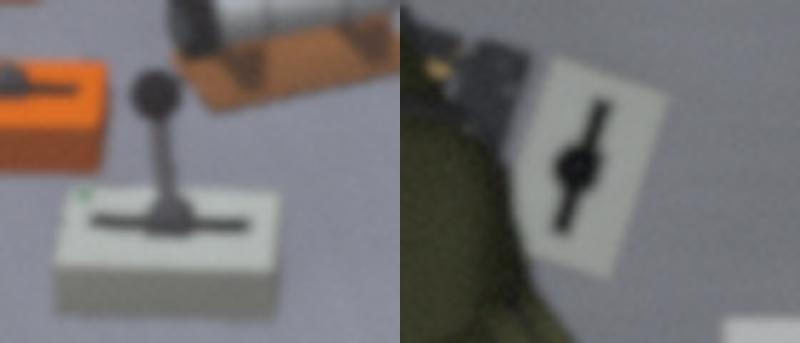

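In the side half the ball is at (155,95), left of the hinge at (170,215), so it leans slightly toward the robot. In the top half the slot centre is at (182,166) and the ball at (177,168). I'll check against the slot to cancel calibration bias.

```bash
python3 - <<'E'
from m import *
s=snap('side');t=snap('top')
X=np.array([np.cos(np.radians(-17.5)),np.sin(np.radians(-17.5)),0]);H=np.array([.4514,.0195,.035])
f=70/400
sc=np.array([220,190])+(np.array([170,223])+.5)*f-.5; tc=np.array([245,205])+(np.array([182,166.5])+.5)*f-.5
print('slot side',sc,'pred',proj(s,H),'world',plane(s,*sc,.035),' top',tc,'pred',proj(t,H),'world',plane(t,*tc,.035))
print('side H+-X/2', proj(s,H-.055*X),proj(s,H+.055*X))
for n,im,p,c in(('s',s,np.array([155,95]),sc),('t',t,np.array([177,168]),tc)):
    b=np.array([[220,190],[245,205]][n=='t'])+(p+.5)*f-.5
    G=plane(im,*c,.035)
    for a in(-.1,-.05,0): print(n,'ball',b.round(2),a,proj(im,G+.075*(np.sin(a)*X+np.array([0,0,np.cos(a)]))).round(2))
E
```

```text
slot side [249.3375 228.6125] pred [248.8676 229.6929] world [0.454  0.0245 0.035 ]  top [276.4375 233.725 ] pred [276.6978 233.7823] world [0.4516 0.0203 0.035 ]
side H+-X/2 [229.5966 229.3607] [268.12   230.0248]
s ball [246.71 206.21] -0.1 [246.21 206.19]
s ball [246.71 206.21] -0.05 [247.56 206.13]
s ball [246.71 206.21] 0 [248.92 206.12]
t ball [275.56 233.99] -0.1 [275.19 234.83]
t ball [275.56 233.99] -0.05 [275.56 233.65]
t ball [275.56 233.99] 0 [275.94 232.47]
```

```bash
python3 -c "
from h import *
go(.4145,.0312,.14,72.5)"
python3 -m pendant '[[1,[20,-40,0],[0,0,0.4]],[1,[20,-40,0],[0,0,0]],[1,[0,-45,0],[0,0,0]],[1,[0,0,0],[0,0,0]],[1,[0,0,0],[0,0,0]],[1,[0,0,0],[0,0,0]],[1,[0,0,0],[0,0,0]],[1,[0,0,0],[0,0,0]]]'
python3 -c "
from h import *
go(.4171,.0304,.093,72.5)"
```

```text
t 5.0 p [0.4866 0.132  0.1708] yaw_y 72.4 tilt [-0.002 -0.002] F [-0.4 -0.3 -0.2] op 0.598
shift mm [  38.2 -117.8   31.1] turn z -0.1
clock: 6.0
tool_pos: [0.4113, 0.0276, 0.1712]
eef_rot: [0.155, 0.988, 0.0, -0.0]
contact_force: [0.7, -0.3, 0.0]
opening: 0.005
finger_force: 0.0
t 6.0 p [0.4113 0.0276 0.1712] yaw_y 72.1 tilt [0. 0.] F [ 0.7 -0.3  0. ] op 0.005
shift mm [-4.6  4.4 78.2] turn z -0.4
```

```bash
python3 -m pendant '[[1,[0,4,25],[0,0,-0.4]],[1,[0,0,25],[0,0,0]],[1,[0,0,27],[0,0,0]],[1,[-10,0,0],[0,0,0]],[1,[-4,0,0],[0,0,0]],[1,[-3,0,0],[0,0,0]],[1,[0,0,0],[0,0,0]]]'
python3 -c "
from h import *
go(.4304,.0262,.093,72.5)"
python3 -m pendant '[[1,[20,0,0],[0,0,0]],[1,[20,0,-40],[0,0,0]],[1,[0,60,-20],[0,0,0]],[1,[0,50,0],[0,0,0]],[1,[0,0,0],[0,0,0]]]'
python3 lev.py
```

```text
clock: 6.88
tool_pos: [0.4294, 0.0257, 0.095]
eef_rot: [0.153, 0.988, 0.0, 0.001]
contact_force: [0.0, 0.1, 0.5]
opening: 0.004
finger_force: 0.0
t 6.88 p [0.4294 0.0257 0.095 ] yaw_y 72.4 tilt [0.002 0.001] F [0.  0.1 0.5] op 0.004
shift mm [-0.8  0.8  2. ] turn z -0.1
clock: 7.5
tool_pos: [0.4249, 0.147, 0.1551]
eef_rot: [0.149, 0.989, 0.003, 0.002]
contact_force: [-0.7, -1.7, -0.4]
opening: 0.005
finger_force: 0.0
t 7.5 p [0.4249 0.147  0.1551] yaw_y 72.8 tilt [0.004 0.005] F [-0.7 -1.7 -0.4] op 0.005
shift mm [ -62.7 -114.3   63.6] turn z 0.3
side [ 5  6 28] [254.8571 195.6429]
side [ 5  6 28] [247.     206.3214]
side pred [array([243. , 207.5]), array([245.7, 207.2]), array([248.4, 207.1]), array([251.1, 207.3])]
top [ 6  8 41] [275.561  234.2927]
top [ 2  5 10] [261.5 241. ]
top pred [array([274.7, 237.2]), array([275.5, 234.9]), array([276.2, 232.5]), array([277. , 230.2])]
```

```bash
python3 -m pendant '[[1,[0,-50,0],[0,0,0]],[1,[0,-60,20],[0,0,0]],[1,[-20,0,40],[0,0,0]],[1,[-20,0,0],[0,0,0]],[1,[-2,0,0],[0,0,0]],[1,[-3,0,0],[0,0,0]],[1,[0,0,0],[0,0,0]]]'
python3 - <<'E'
from m import *
go(.4342,.0249,.093,72.5)
s=snap('side')['img'][:,:,::-1];t=snap('top')['img'][:,:,::-1]
cv2.imwrite('pics/lev2.png',np.hstack([cv2.resize(s[180:240,215:285],(400,343),interpolation=cv2.INTER_CUBIC),cv2.resize(t[205:265,245:315],(400,343),interpolation=cv2.INTER_CUBIC)]))
E
```

```text
clock: 8.48
tool_pos: [0.4327, 0.0241, 0.0947]
eef_rot: [0.152, 0.988, -0.0, -0.0]
contact_force: [-1.0, 0.2, 0.2]
opening: 0.01
finger_force: 0.2
t 8.47 p [0.4327 0.0241 0.0947] yaw_y 72.5 tilt [-0. -0.] F [-1.   0.2  0.2] op 0.01
shift mm [-1.2  1.2  1.7] turn z -0.0
```

View pics/lev2.png

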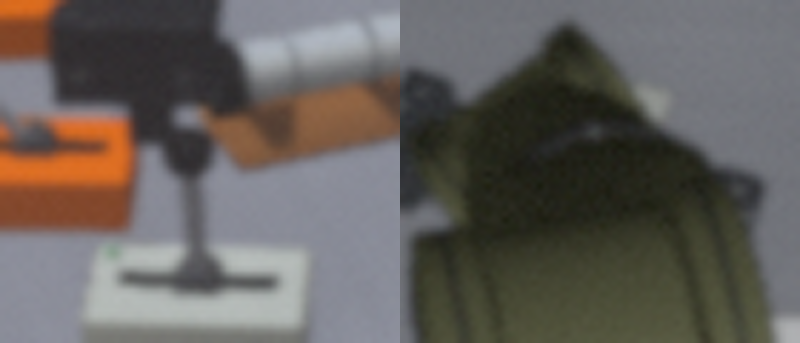

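The closed fingers (centred about 152) now touch the ball at (187,152). The hinge is at (199,275), so the ball still leans by roughly 3 mm. I'll push a bit more, back off and measure.

```bash
python3 -m pendant '[[1,[-2,0,0],[0,0,0]],[1,[-1.5,0,0],[0,0,0]],[1,[0,0,0],[0,0,0]]]'
python3 -m pendant '[[1,[20,0,0],[0,0,0]],[1,[20,0,-40],[0,0,0]],[1,[0,60,-20],[0,0,0]],[1,[0,50,0],[0,0,0]],[1,[0,0,0],[0,0,0]]]'
python3 lev.py
```

```text
clock: 8.95
tool_pos: [0.4368, 0.0231, 0.0945]
eef_rot: [0.152, 0.988, -0.0, 0.0]
contact_force: [-1.3, -1.9, 4.5]
opening: 0.009
finger_force: 2.1
clock: 9.57
tool_pos: [0.4336, 0.1449, 0.1546]
eef_rot: [0.149, 0.989, 0.003, 0.002]
contact_force: [0.2, -0.7, -0.2]
opening: 0.005
finger_force: 0.0
t 9.57 p [0.4336 0.1449 0.1546] yaw_y 72.9 tilt [0.004 0.005] F [ 0.2 -0.7 -0.2] op 0.005
shift mm [ -53.8 -115.    63.1] turn z 0.4
side [ 5  6 28] [254.8571 195.6429]
side [ 5  6 28] [249.     206.3214]
side pred [array([243. , 207.5]), array([245.7, 207.2]), array([248.4, 207.1]), array([251.1, 207.3])]
top [ 6  7 37] [275.7027 232.9189]
top pred [array([274.7, 237.2]), array([275.5, 234.9]), array([276.2, 232.5]), array([277. , 230.2])]
```

The lever now measures upright within about 0.01–0.02 rad in both views. Next is the barrel.

```bash
python3 -c "
from h import *
go(.578,.2125,.12,97)"
python3 -m pendant '[[-1,[-50,0,0],[0,0,0]],[-1,[-40,0,0],[0,0,0]],[-1,[0,0,0],[0,0,-8]],[-1,[0,0,0],[0,0,-8]],[-1,[0,0,0],[0,0,-8]],[-1,[-25,50,0],[0,0,0]],[-1,[-20,40,0],[0,0,0]],[-1,[0,0,0],[0,0,0]]]'
python3 -c "
from h import *
go(.578,.2125,.12,97)"
```

```text
t 9.68 p [0.4313 0.1396 0.1538] yaw_y 72.5 tilt [-0. -0.] F [ 0.5 -0.3  0.5] op 0.008
shift mm [-118.1  113.6   33.8] turn z -24.5
clock: 10.68
tool_pos: [0.5519, 0.2097, 0.1537]
eef_rot: [-0.058, 0.998, 0.001, 0.0]
contact_force: [-0.1, -0.6, 0.1]
opening: 0.891
finger_force: 0.0
t 10.68 p [0.5519 0.2097 0.1537] yaw_y 96.7 tilt [0.    0.003] F [-0.1 -0.6  0.1] op 0.891
shift mm [-26.3  -0.3  33.7] turn z -0.3
```

```bash
python3 -m pendant '[[-1,[-26,0,30],[0,0,-0.3]],[-1,[0,0,0],[0,0,0]]]'
python3 - <<'E'
from m import *
go(.578,.2125,.025,97)
s=snap('side')['img'][:,:,::-1];t=snap('top')['img'][:,:,::-1]
cv2.imwrite('pics/bar.png',np.hstack([cv2.resize(s[140:220,230:310],(400,400),interpolation=cv2.INTER_CUBIC),cv2.resize(t[155:235,180:260],(400,400),interpolation=cv2.INTER_CUBIC)]))
E
```

```text
clock: 10.92
tool_pos: [0.5771, 0.2057, 0.1215]
eef_rot: [-0.057, 0.998, -0.002, -0.002]
contact_force: [0.2, -0.1, 0.7]
opening: 1.0
finger_force: 0.0
t 10.93 p [0.5771 0.2057 0.1215] yaw_y 96.6 tilt [-0.004 -0.004] F [ 0.2 -0.1  0.7] op 1.0
shift mm [-2.1  7.  96.5] turn z -0.4
```

View pics/bar.png

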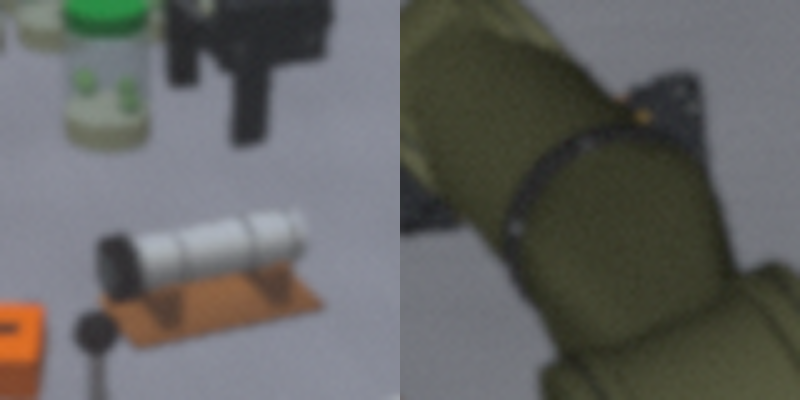

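The open fingers hang above the barrel's middle in the side half, roughly in line with it at (213,250). The top view is hidden by the arm. I'll descend.

```bash
python3 -m pendant '[[-1,[0,5,15],[0,0,0]],[-1,[0,0,15],[0,0,0]],[-1,[0,0,0],[0,0,0]]]'
python3 -c "
from h import *
go(.578,.2125,.025,97)"
```

```text
clock: 11.4
tool_pos: [0.5757, 0.2143, 0.0926]
eef_rot: [-0.06, 0.998, -0.001, -0.001]
contact_force: [0.2, 0.8, 0.9]
opening: 1.0
finger_force: 0.0
t 11.4 p [0.5757 0.2143 0.0926] yaw_y 96.8 tilt [-0.003 -0.002] F [0.2 0.8 0.9] op 1.0
shift mm [-2.3 -2.  67.6] turn z -0.2
```

```bash
python3 -m pendant '[[-1,[-2,-1,22],[0,0,0]],[-1,[0,0,23],[0,0,0]],[-1,[0,0,22],[0,0,0]],[-1,[0,0,0],[0,0,0]],[1,[0,0,0],[0,0,0]],[1,[0,0,0],[0,0,0]],[1,[0,0,0],[0,0,0]],[1,[0,0,0],[0,0,0]]]' 15
python3 -m pendant '[[1,[0,0,0],[0,0,0]],[1,[0,0,0],[0,0,0]],[1,[0,0,0],[0,0,0]],[1,[0,0,0],[0,0,0]]]' 25
python3 -c "
from h import *
go(.578,.2125,.025,97)"
```

```text
clock: 12.4
tool_pos: [0.5794, 0.2141, 0.0275]
eef_rot: [-0.059, 0.998, 0.0, 0.0]
contact_force: [-0.5, 0.1, 0.4]
opening: 0.568
finger_force: 0.0
clock: 12.9
tool_pos: [0.5794, 0.2134, 0.0273]
eef_rot: [-0.059, 0.998, -0.0, 0.0]
contact_force: [-0.5, -2.1, 4.0]
opening: 0.334
finger_force: 22.7
t 12.9 p [0.5794 0.2134 0.0273] yaw_y 96.8 tilt [ 0.    -0.001] F [-0.5 -2.1  4. ] op 0.334
shift mm [ 1.5 -0.7  2.3] turn z -0.2
```

```bash
python3 -m pendant '[[1,[0,0,-15],[0,0,0]],[1,[0,0,-30],[0,0,0]],[1,[0,0,-40],[0,0,0]],[1,[0,0,-45],[0,0,0]],[1,[0,0,0],[0,0,9]],[1,[0,0,0],[0,0,9]],[1,[0,0,0],[0,0,9]],[1,[0,0,0],[0,0,1]]]' 40
python3 - <<'E'
from m import *
v=np.array([.568,-.2275])
go(v[0],v[1],.13,68.5)
E
```

```text
clock: 13.9
tool_pos: [0.5789, 0.215, 0.1577]
eef_rot: [0.183, 0.983, 0.0, 0.0]
contact_force: [0.7, -0.8, -1.6]
opening: 0.318
finger_force: 34.3
t 13.9 p [0.5789 0.215  0.1577] yaw_y 68.9 tilt [0.    0.001] F [ 0.7 -0.8 -1.6] op 0.318
shift mm [-149.2 -416.8   27.3] turn z 0.4
```

```bash
python3 -m pendant '[[1,[-10,-25,0],[0,0,0]],[1,[-17,-48,0],[0,0,0]],[1,[-17,-48,0],[0,0,0]],[1,[-17,-48,0],[0,0,0]],[1,[-17,-48,0],[0,0,0]],[1,[-17,-48,0],[0,0,0]],[1,[-17,-48,0],[0,0,0]],[1,[-17,-48,0],[0,0,0]]]'
python3 -m pendant '[[1,[-13,-36,0],[0,0,0]],[1,[-7,-20,0],[0,0,0]],[1,[0,0,0],[0,0,0]],[1,[0,0,0],[0,0,0]]]'
python3 - <<'E'
from m import *
v=np.array([.568,-.2275])
go(v[0],v[1],.13,68.5)
s=snap('side','side3.png')['img'][:,:,::-1];t=snap('top','top3.png')['img'][:,:,::-1]
cv2.imwrite('pics/v3.png',np.hstack([cv2.resize(s[170:310,270:410],(400,400),interpolation=cv2.INTER_CUBIC),cv2.resize(t[125:235,310:420],(400,400),interpolation=cv2.INTER_CUBIC)]))
E
```

```text
clock: 14.9
tool_pos: [0.569, -0.1703, 0.1574]
eef_rot: [0.182, 0.983, 0.0, 0.0]
contact_force: [-0.3, -0.8, -1.8]
opening: 0.32
finger_force: 34.3
clock: 15.4
tool_pos: [0.5678, -0.2256, 0.1572]
eef_rot: [0.182, 0.983, 0.001, 0.0]
contact_force: [0.1, 0.8, -1.1]
opening: 0.328
finger_force: 34.3
t 15.4 p [ 0.5678 -0.2256  0.1572] yaw_y 69.0 tilt [0.    0.002] F [ 0.1  0.8 -1.1] op 0.328
shift mm [-0.8 -1.8 27.2] turn z 0.5
```

View pics/v3.png

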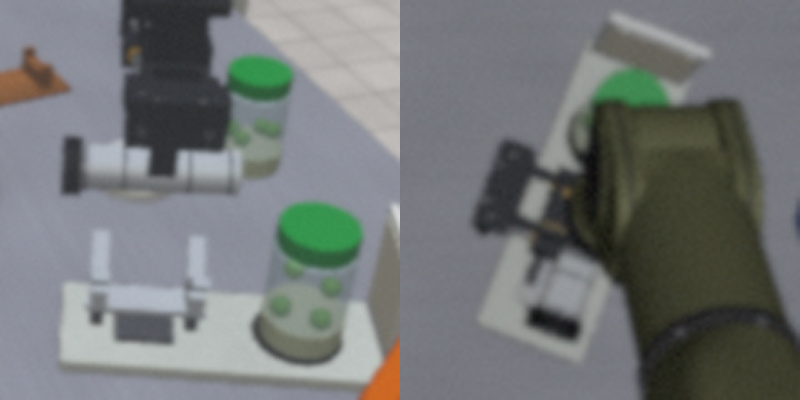

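The barrel is held level, with its collar at (72,165) and front end at (238,172) in the side half, above the V. The far flank tips are at (100,232) and (197,238), and the top half shows it aligned with the base plate. I'll measure the offset along and across the V.

```bash
python3 - <<'E'
from m import *
s=snap('side');t=snap('top')
a=np.radians(-21.5);X=np.array([np.cos(a),np.sin(a),0]);Y=np.array([-X[1],X[0],0]);V=np.array([.568,-.2275,0])
P=lambda x,y:(270+(x+.5)*.35-.5,170+(y+.5)*.35-.5)
Q=lambda x,y:(310+(x-400+.5)*.275-.5,125+(y+.5)*.275-.5)
loc=lambda p:np.array([(p-V)@X,(p-V)@Y,p[2]])*1000
print('flank tips',[loc(plane(s,*P(*q),.0914)) for q in[(91,232),(110,232),(189,238),(207,238)]])
print('base side corners',[loc(plane(s,*P(*q),.015)) for q in[(64,284),(62,360)]])
print('base top corners',[loc(plane(t,*Q(*q),.015)) for q in[(479,320),(582,362)]])
print('barrel rear/front axis, side',[loc(plane(s,*P(*q),.174)) for q in[(67,165),(238,172)]])
print('collar top-view', [loc(plane(t,*Q(*q),.19)) for q in[(529,316),(580,335),(527,330),(576,348)]])
E
```

```text
flank tips [array([-49.6276,  27.3967,  91.4   ]), array([-33.6433,  28.9563,  91.4   ]), array([32.4947, 27.1102, 91.4   ]), array([47.6105, 28.5806, 91.4   ])]
base side corners [array([-69.9167,  49.3457,  15.    ]), array([-68.2382, -47.0639,  15.    ])]
base top corners [array([-69.5693,  48.5724,  15.    ]), array([-70.9272, -49.8909,  15.    ])]
barrel rear/front axis, side [array([-72.675 ,   2.9542, 174.    ]), array([ 61.0342,   6.6079, 174.    ])]
collar top-view [array([-73.5479,  22.1808, 190.    ]), array([-72.8367, -20.6008, 190.    ]), array([-84.5015,  19.6902, 190.    ]), array([-83.6182, -21.3097, 190.    ])]
```

```bash
python3 -m pendant '[[1,[-2,-1,20],[0,0,0.5]],[1,[0,0,25],[0,0,0]],[1,[0,0,20],[0,0,0]],[1,[0,0,8],[0,0,0]],[1,[0,0,0],[0,0,0]],[1,[0,0,0],[0,0,0]]]'
python3 -c "
from h import *
go(.568,-.2275,.0663,68.5)"
```

```text
clock: 16.35
tool_pos: [0.5695, -0.2302, 0.0849]
eef_rot: [0.188, 0.982, -0.0, 0.001]
contact_force: [-0.4, 0.4, -0.9]
opening: 0.325
finger_force: 34.3
t 16.35 p [ 0.5695 -0.2302  0.0849] yaw_y 68.3 tilt [ 0.002 -0.   ] F [-0.4  0.4 -0.9] op 0.325
shift mm [ 2.4  1.9 18.6] turn z -0.2
```

```bash
python3 -m pendant '[[1,[1,2,5],[0,0,0]],[1,[0,0,5],[0,0,0]],[1,[0,0,0],[0,0,0]]]'
python3 -m pendant '[[1,[0,0,2],[0,0,0]],[1,[0,0,0],[0,0,0]]]'
python3 -m pendant '[[1,[0,0,2],[0,0,0]],[1,[0,0,0],[0,0,0]],[1,[0,0,0],[0,0,0]]]'
python3 -c "
from h import *
go(.568,-.2275,.0663,68.5)"
```

```text
clock: 16.73
tool_pos: [0.5686, -0.2278, 0.0738]
eef_rot: [0.188, 0.982, 0.0, -0.0]
contact_force: [0.0, 1.0, -1.0]
opening: 0.326
finger_force: 34.4
clock: 16.98
tool_pos: [0.5688, -0.228, 0.0724]
eef_rot: [0.188, 0.982, 0.0, 0.0]
contact_force: [-0.5, 0.3, 2.3]
opening: 0.327
finger_force: 35.5
clock: 17.35
tool_pos: [0.5688, -0.228, 0.0703]
eef_rot: [0.188, 0.982, 0.0, 0.0]
contact_force: [0.3, 0.8, 3.5]
opening: 0.326
finger_force: 35.8
t 17.35 p [ 0.5688 -0.228   0.0703] yaw_y 68.3 tilt [ 0.001 -0.   ] F [0.3 0.8 3.5] op 0.326
shift mm [1.  0.2 4. ] turn z -0.2
```

```bash
python3 -m pendant '[[1,[0,0,2],[0,0,0]],[1,[0,0,2],[0,0,0]],[1,[0,0,0.5],[0,0,0]],[1,[0,0,0],[0,0,0]],[1,[0,0,0],[0,0,0]]]'
python3 - <<'E'
from m import *
go(.568,-.2275,.0663,68.5)
F=[];
for i in range(12):
    s=snap('side'); F.append(r.get_state()['contact_force'])
print(np.mean(F,0),np.std(F,0))
s=s['img'][:,:,::-1];t=snap('top')['img'][:,:,::-1]
cv2.imwrite('pics/v4.png',np.hstack([cv2.resize(s[170:310,270:410],(400,400),interpolation=cv2.INTER_CUBIC),cv2.resize(t[125:235,310:420],(400,400),interpolation=cv2.INTER_CUBIC)]))
E
python3 lev.py
```

```text
clock: 17.98
tool_pos: [0.5689, -0.228, 0.066]
eef_rot: [0.188, 0.982, -0.0, 0.0]
contact_force: [-0.9, 1.6, 7.1]
opening: 0.32
finger_force: 36.6
t 17.98 p [ 0.5689 -0.228   0.066 ] yaw_y 68.3 tilt [ 0.001 -0.   ] F [-0.9  1.6  7.1] op 0.32
shift mm [ 1.   0.1 -0.3] turn z -0.2
[-1.1321  0.8258  7.0628] [0.4807 0.5329 0.5794]
t 18.62 p [ 0.5689 -0.228   0.0661] yaw_y 68.3 tilt [ 0.001 -0.   ] F [-1.4  1.   7.6] op 0.324
shift mm [200.7 186.5 -25.1] turn z -4.2
side [ 5  6 25] [248.92 206.44]
side pred [array([243. , 207.5]), array([245.7, 207.2]), array([248.4, 207.1]), array([251.1, 207.3])]
top [ 6  7 37] [275.7027 232.9189]
top pred [array([274.7, 237.2]), array([275.5, 234.9]), array([276.2, 232.5]), array([277. , 230.2])]
```

View pics/v4.png

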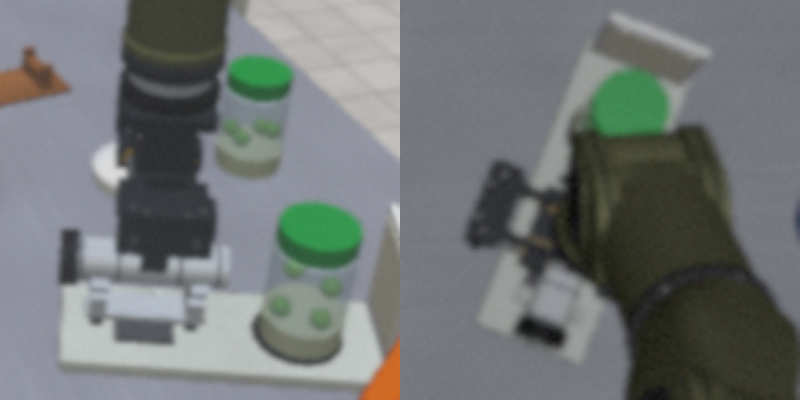

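The barrel lies in the V with its collar at (70,257), away from the jar, and spans (62–228) evenly about both plates. The jar hasn't moved. The push averages 7.1 N, which is about 7 mm of sink, and the lever is still upright, so I'm handing in.

```bash
python3 -c "
from plant import r
print(r.finish_job())"
```

```text
the job is handed in; nothing more can be done
None
```

The job is handed in: the lever stands upright to within about 0.02 rad and is let go, and the barrel lies centred in the V with its collar away from the jar, still gripped and pressed down about 7 mm (7 N); the verdict was not shown.

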